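Feel for the empty well, then seat the standard

ROBOT

A 6-joint arm with a two-finger parallel gripper is mounted at the origin on the work surface. World frame = base frame: x ahead of the robot, y to its left, z up, the work surface at z = 0. Lengths are in m, angles in rad, forces in N, time in s.
With the tool pointing down it reaches from about 0.35 to 0.8 m from the base axis. Payload 7.3 kg.
Tool frame: the origin (TCP) lies at the very end of the fingers, on their centre line; the grasp point (between the pads) lies 19 mm behind it; z points along the fingers, y is the direction in which the jaws open and shut (so a half turn about z gives the same grasp; the last joint's range is limited). The gripper opens to 85 mm and grips with 20 to 120 N. Pads are 22 mm wide; open, the fingers measure 114 mm over their backs; the gripper's body (76 mm by 85 mm) begins 54 mm behind the grasp point. The pads swing forward as they close: fully open they stand 13 mm farther back than shut.
Start: joints at [1.142, 0.342, 1.524, -0, 1.275, -0.146], TCP at [0.146, 0.504, 0.231] pointing down, gripper open.
Joint ranges: [-2.53, 2.53], [-0.77, 2.02], [0.04, 2.7], [-1, 4.14], [0.28, 2.66], [-3.11, 3.11]. Speed limits (rad/s): [2.57, 2.57, 3.14, 3.14, 3.14, 3.14].

INTERFACE

Orientations are given as a rotation vector (axis times angle).
In Python, from plant import arm gives the robot as it stands.
- The arm moves only by the shell command python3 -m jog 'ROWS' [FORCE]. ROWS is text: rows parted by semicolons, each of 7 numbers parted by spaces: the turn, a rotation vector about the tool's x, y, z in rad, then the shift along the tool's x, y, z in mm, then the opening, from 0 (shut) to 1 (fully open). A call has 1 to 10 rows; each row shifts and turns the commanded pose from where the row before left it, along the tool's axes as they then stand; what a row does not reach is not made up. A row lasts 1/12 s, in which the tool goes at most 41.7 mm and 7.16 degrees, less where a joint would pass 70% of its speed; a pose out of reach is approached as far as the arm can. A call with a gripper value outside its range is refused whole. The fingers move at their own pace and stop on an object; FORCE is the grip in N (left out, the last holds). Time passes only in rows, so rows that do not move let the fingers close. It gives the time, the measured TCP pose, the force and the opening at its end, in the units of the state.
- arm.read_state(): the state, without advancing time (a new reading comes with each control period).
- arm.snapshot(name): name is "scene" or "top" or "wrist"; returns a dict with "pixels" (400x640x3 uint8, red, green, blue), "mtx" (3x3 intrinsics, pixels), "R" (3x3) and "t" (3): a world point X has camera coordinates R X + t. Camera axes: x right, y down, z forward; pixel columns grow to the right and rows downward; lengths in m; the calibration is good to about 2 mm. The wrist camera is an equidistant fisheye: a pixel r from the principal point sees the ray r / f radians off the axis. A picture is of the moment at which its call begins. There is no depth.
- arm.finish_job(): hands the job in, once; it reports no verdict.
The state is a dict: "time": time; "joint_positions": joint angles; "qvel": joint speeds; "tau": joint torques, N m; "tcp_pos": TCP position; "tool_rot": TCP orientation; "force": force on the tool from outside, world axes, zero at the start; "torque": the same for the moment, N m; "width": finger opening in m.
Only numpy, scipy, OpenCV 4.12 (cv2) and the standard library are available. Lean on these libraries where they do the work, as an engineer would, in place of code of your own. Each camera call takes 0.05 s, during which the arm holds its last target.

TASK

Two of the reader's three wells still have a leftover spacer hidden down in the bore. Take the dip rod from its stand, feel down the wells gently with it until it has reached the bottom of the one that is empty, and put the rod back upright, all the way down in its stand; then lower (do not drop or force) the slim capped white standard into that empty well until it stands fully home. Do not disturb the other glassware.

Things in the scene. Friction and masses are not known exactly. Their poses are not given: they have to be found in the camera images.
- reader: low white benchtop reader, fixed, about 156 mm (x) by 241 mm (y): an aluminium block, 70 mm by 160 mm, top 85 mm above the bench, with three round wells in a row along its own y axis, 50 mm apart; white housing 76 mm high at both ends and on its +x side. Origin on the bench below the middle well; z up.
- well0_floor (a point): centre of the bottom of the well at the reader's -y end, 30 mm above the bench; axes as the reader's. Each well is a bore 27 mm in diameter and 55 mm deep, with a 2.5 mm chamfer at its mouth. Two of the three hold a leftover black spacer, a loose plug 24 mm in diameter and 30 mm tall, standing on the bottom (its top is 25 mm below the mouth); which two is not told
- well1_floor (a point): centre of the bottom of the middle well, 55 mm below the mouth; axes as the reader's
- well2_floor (a point): centre of the bottom of the well at the reader's +y end, 55 mm below the mouth; axes as the reader's
- stand: grey plastic block, fixed, 60 mm by 60 mm by 65 mm high, with one upright hole in the middle of its top, 12 mm in diameter and 50 mm deep, its mouth widened by a 4 mm chamfer; origin on the bench below its centre, z up
- stand_hole (a point): centre of the bottom of the stand's hole, 15 mm above the bench, 50 mm below the stand's top
- dip_rod: the dip rod, 165 mm long, 70 g: a steel shaft 10 mm in diameter from 0 to 115 mm above its tip, and a round white handle 20 mm in diameter from 115 to 165 mm. It stands in the stand with its tip at the bottom of the hole, free to lean about 2 degrees. Origin at the tip, z along the rod towards the handle
- rod_tip (a point): the lower tip of the dip rod (same point as the rod's origin)
- standard: the slim standard to be seated: a solid round white glass cylinder with a grey cap, 24 mm in diameter and 125 mm tall (cap the top 27 mm, slightly chamfered foot), about 0.12 kg, standing upright on the bench; origin at the centre of its underside, z up. Fully home in a well, its cap and the upper 70 mm stand out above the block
- wide_standard: bystander: a wide white capped standard, 52 mm diameter, 92 mm tall, too wide for the wells; origin at the centre of its underside, z up
- jar: bystander: a squat amber glass jar, 56 mm diameter, 75 mm tall; origin at the centre of its underside, z up
- cup0: bystander: a clear plastic cup, 54 mm across the rim, 55 mm tall, with a thin wooden stick leaning in it that reaches 90 mm up; origin at the centre of its underside, z up
- cup1: bystander: a second cup like cup0; origin at the centre of its underside, z up
- beaker: bystander: a glass beaker, 80 mm diameter, 100 mm tall; origin at the centre of its underside, z up
Things that resemble listed ones, but are neither listed nor needed, are in the scene too. What is shaped like the dip_rod but blue or yellow is not meant.

How it is judged:
On the way, in this order (a step that is already met when the one before it is completed fails the run):
1. the dip rod's tip has felt the bottom of the empty well (within 5 mm of it) (((horizontal distance between rod_tip and well0_floor below 0.011 m and z of rod_tip in the frame of well0_floor below 0.005 m) or (horizontal distance between rod_tip and well1_floor below 0.011 m and z of rod_tip in the frame of well1_floor below 0.005 m) or (horizontal distance between rod_tip and well2_floor below 0.011 m and z of rod_tip in the frame of well2_floor below 0.005 m))), for 0.1 s.
2. the dip rod is back in its stand, upright and down to within 5 mm of the hole's bottom, and let go (horizontal distance between rod_tip and stand_hole below 0.005 m and z of rod_tip in the frame of stand_hole below 0.005 m and angle between dip_rod's own z axis and vertical below 0.12 rad and contact force between dip_rod and the fingers below 0.1 N), for 0.2 s.
3. the slim standard has been lowered by hand into the empty well (its foot within 15 mm of the bottom while the fingers still touch it) (((horizontal distance between standard and well0_floor below 0.005 m and z of standard in the frame of well0_floor below 0.015 m) or (horizontal distance between standard and well1_floor below 0.005 m and z of standard in the frame of well1_floor below 0.015 m) or (horizontal distance between standard and well2_floor below 0.005 m and z of standard in the frame of well2_floor below 0.015 m)) and contact force between standard and the fingers above 0.3 N), for 0.05 s.
At the end, for the whole second after the job is handed in: The slim standard stands in the empty well: foot within 3 mm of the well's bottom and 5 mm of its axis, within 4 degrees of upright, at rest. The dip rod is in its stand: tip within 5 mm of the hole's bottom, within 7 degrees of upright, at rest (((horizontal distance between standard and well0_floor below 0.005 m and z of standard in the frame of well0_floor below 0.003 m) or (horizontal distance between standard and well1_floor below 0.005 m and z of standard in the frame of well1_floor below 0.003 m) or (horizontal distance between standard and well2_floor below 0.005 m and z of standard in the frame of well2_floor below 0.003 m)) and angle between standard's own z axis and vertical below 0.07 rad and linear speed of each of standard, dip_rod below 0.02 m/s and horizontal distance between rod_tip and stand_hole below 0.005 m and z of rod_tip in the frame of stand_hole below 0.005 m and angle between dip_rod's own z axis and vertical below 0.12 rad); the robot touches nothing.
It fails at once if the reader or what stands in its wells is pressed or struck with more than 60 N (contact force between reader and anything else above 60 N).
It fails at once if other glassware is shoved more than 40 mm or tipped by more than 30 degrees (distance of any of wide_standard, jar, cup0, cup1, beaker from where it was at the start of the episode above 0.04 m or angle between any of wide_standard, jar, cup0, cup1, beaker's own z axis and vertical above 0.52 rad).
It also fails if it takes over 69 s, if anything falls off the work surface, if the arm or the gripper's body presses on something with over 40 N, if the wrist force passes 120 N, or if a joint passes its speed limit or range.

## Working session

There is one attempt and no reset: what is moved stays moved. The work goes in short steps, Python scripts to look and compute and a shell command to move; the robot and the scene stay as the last step left them, time stands still between calls to the robot, and variables do not carry over. Pictures are saved under pics/ and viewed, and the job is handed in when it is done.

```bash
ls; mkdir -p pics; cat > h.py <<'E'
import cv2,numpy as np
from plant import arm
from scipy.spatial.transform import Rotation as Ro
def snap(n,f):
    s=arm.snapshot(n); cv2.imwrite(f'pics/{f}.png',s['pixels'][:,:,::-1]); np.savez(f'pics/{f}.npz',**{k:np.array(v) for k,v in s.items()}); return s
def ray(s,u,v,fish=False):
    K=np.array(s['mtx']);R=np.array(s['R']);t=np.array(s['t'])
    x=(u-K[0,2])/K[0,0];y=(v-K[1,2])/K[1,1]
    if fish:
        r=np.hypot(x,y); d=np.array([x/r*np.sin(r),y/r*np.sin(r),np.cos(r)]) if r>0 else np.array([0,0,1.])
    else: d=np.array([x,y,1.])
    return -R.T@t,R.T@d
def onz(s,u,v,z,fish=False):
    o,d=ray(s,u,v,fish); return o+d*(z-o[2])/d[2]
def proj(s,X):
    K=np.array(s['mtx']);c=np.array(s['R'])@np.array(X)+np.array(s['t']); p=K@c; return p[:2]/p[2]
E
python3 - <<'E'
from h import *
for n in('scene','top','wrist'):
    s=snap(n,n+'0'); print(n,np.round(s['mtx'],1).tolist(),np.round(-np.array(s['R']).T@s['t'],3),np.round(s['R'],3).tolist())
print(arm.read_state())
E
```

```text
pics
scene [[380.2, 0.0, 316.5], [0.0, 380.2, 195.8], [0.0, 0.0, 1.0]] [ 1.136 -0.05   0.765] [[0.148, 0.989, -0.019], [0.765, -0.127, -0.631], [-0.627, 0.079, -0.775]]
top [[362.4, 0.0, 323.7], [0.0, 362.4, 201.7], [0.0, 0.0, 1.0]] [0.462 0.014 0.973] [[0.023, -1.0, -0.0], [-0.995, -0.023, -0.102], [0.102, 0.003, -0.995]]
wrist [[309.7, 0.0, 317.3], [0.0, 309.7, 197.0], [0.0, 0.0, 1.0]] [0.077 0.525 0.373] [[0.28, 0.96, -0.001], [0.921, -0.268, 0.284], [0.272, -0.081, -0.959]]
{'time': 0.15, 'joint_positions': array([ 1.14203441e+00,  3.42557019e-01,  1.52476272e+00,  1.90514649e-05,
        1.27542118e+00, -1.45996169e-01]), 'qvel': array([-0.00072273, -0.00133104, -0.0035663 , -0.00013176,  0.00042238,
        0.00048127]), 'tau': array([ 1.21151919e-03, -4.33907712e+01, -2.46146590e+01, -2.67764235e-04,
        5.72676508e-03, -4.75633237e-05]), 'tcp_pos': array([0.14633091, 0.50389269, 0.23080073]), 'tool_rot': array([-4.42649369e-01, -3.10990488e+00,  1.72141454e-03]), 'force': array([-0.15548275, -0.2839902 ,  0.13641624]), 'torque': array([-0.02605308, -0.04106559,  0.01630803]), 'width': 0.08556720483243092}
```

View pics/scene0.png

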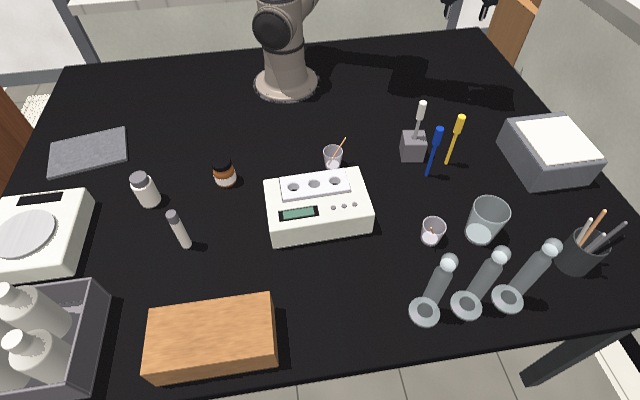

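View pics/top0.png

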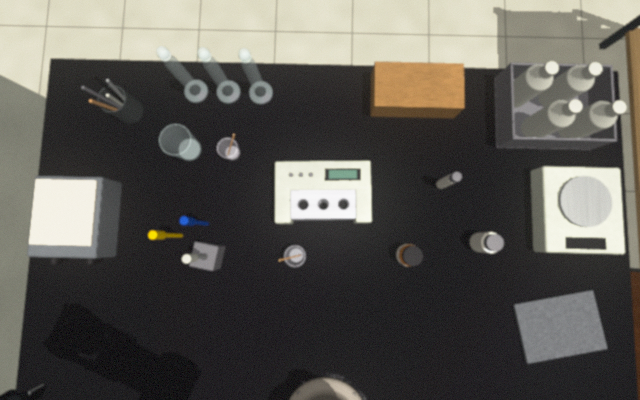

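View pics/wrist0.png

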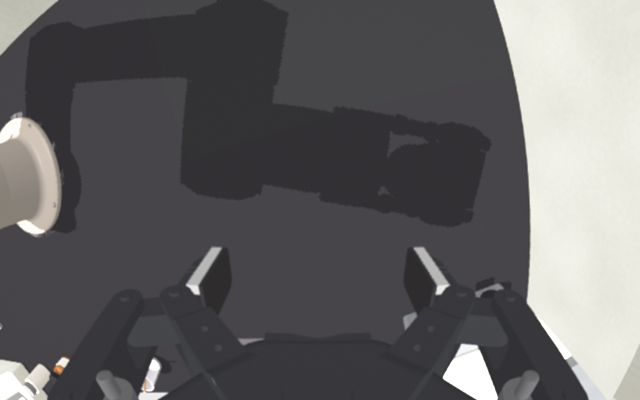

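The scene image shows the white-handled rod at (422,104) in the grey stand at (413,146). The blue rod (438,130) and yellow rod (460,119) are decoys. The slim standard is at (178,228); the wide one (145,190) and the tray bottles (25,330) could be taken for it. In the top image the wells are at (303,204), (323,204) and (343,204).

```bash
python3 - <<'E'
from h import *
t=cv2.imread('pics/top0.png'); s=cv2.imread('pics/scene0.png')
c=lambda im,x,y,w,h,k:cv2.resize(im[y:y+h,x:x+w],(w*k,h*k),interpolation=cv2.INTER_NEAREST)
a=c(t,140,205,100,75,4);b=c(t,270,155,100,75,4);d=c(s,390,90,100,75,4);e=c(s,150,195,100,75,4)
cv2.imwrite('pics/crops0.png',np.vstack([np.hstack([a,b]),np.hstack([d,e])]))
E
```

```text
(no output)
```

View pics/crops0.png

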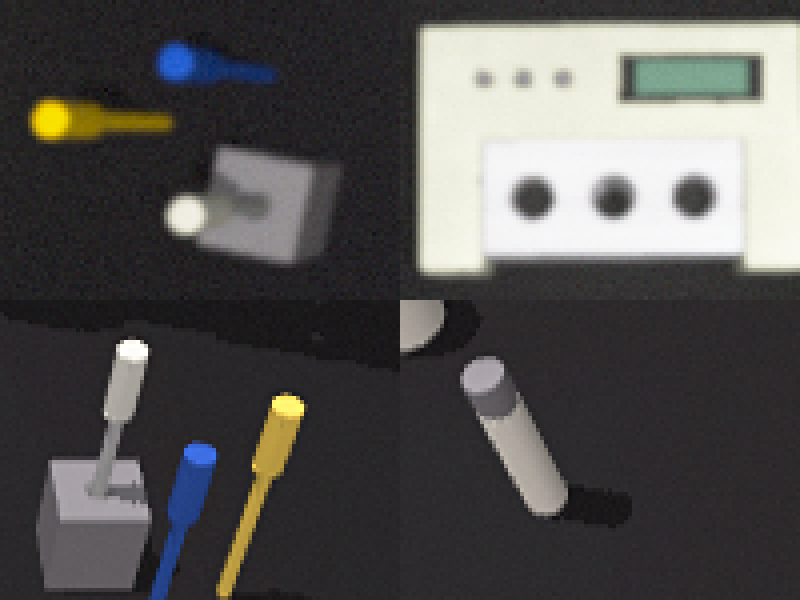

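The crops confirm the choices: white-handled rod standing in the grey stand (handle top at top-image (186,259)), slim white cylinder with grey cap, and three wells in the bright block. Next I measure positions.

```bash
python3 - <<'E'
from h import *
T=np.load('pics/top0.npz');S=np.load('pics/scene0.npz')
def cen(s,box,f):
    x,y,w,h=box; p=s['pixels'][y:y+h,x:x+w].astype(int); g=p.sum(2)/3
    m=f(p,g).astype(np.uint8); n,l,st,c=cv2.connectedComponentsWithStats(m)
    return [(c[i]+[x,y],st[i,4]) for i in range(1,n) if st[i,4]>15]
for nm,s,box,z,f in [('wells',T,(293,192,62,26),.085,lambda p,g:g<130),('rodtop',T,(178,250,18,18),.18,lambda p,g:g>190),
  ('stand',T,(188,240,45,35),.065,lambda p,g:(g>95)&(g<170)),
  ('rodtopS',S,(410,95,24,16),.18,lambda p,g:g>235),
  ('wellsS',S,(282,170,65,25),.085,lambda p,g:g<130),
  ('blk',T,(286,185,75,40),.085,lambda p,g:(g>215)&(p[:,:,2]>=p[:,:,0]-1))]:
    for c,a in cen(s,box,f): print(nm,np.round(c,1),a,np.round(onz(s,*c,z),4))
# slim std: cap top in both
for nm,s,u,v,z in[('stdcapS',S,150+84/4,195+76/4,.125),('stdfootS',S,150+147/4,195+205/4,0.),('rodtopS',S,390+132/4,90+50/4,.18),('rodbaseS',S,390+98/4,90+190/4,.065),('rodtopT',T,140+186/4,205+215/4,.18),('rodbaseT',T,140+262/4,205+206/4,.065)]:
    print(nm,u,v,np.round(onz(s,u,v,z),4))
# stand top corners scene
for u,v in[(50,160),(136,160),(151,221),(58,221)]: print('st',np.round(onz(S,390+u/4,90+v/4-0,.065),4))
for u,v in[(215,147),(308,166),(295,263),(198,243)]: print('stT',np.round(onz(T,140+u/4,205+v/4,.065),4))
E
```

```text
wells [302.9 204.2] 66 [0.5456 0.0668 0.085 ]
wells [323.2 204.3] 61 [0.5463 0.017  0.085 ]
wells [343.  203.9] 68 [ 0.5484 -0.0318  0.085 ]
rodtop [186.1 258.5] 58 [0.4126 0.3107 0.18  ]
stand [203.9 256.1] 588 [0.4123 0.31   0.065 ]
rodtopS [422.8 102. ] 27 [0.4103 0.3123 0.18  ]
wellsS [296.2 171.7] 143 [ 0.5025 -0.0183  0.085 ]
blk [322.7 204. ] 1408 [0.5472 0.0181 0.085 ]
stdcapS 171.0 214.0 [ 0.6167 -0.2951  0.125 ]
stdfootS 186.75 246.25 [ 0.6187 -0.2972  0.    ]
rodtopS 423.0 102.5 [0.4124 0.3121 0.18  ]
rodbaseS 414.5 137.5 [0.4122 0.3121 0.065 ]
rodtopT 186.5 258.75 [0.4121 0.3098 0.18  ]
rodbaseT 205.5 256.5 [0.4115 0.306  0.065 ]
st [0.3774 0.2891 0.065 ]
st [0.3874 0.3469 0.065 ]
st [0.4471 0.3371 0.065 ]
st [0.4368 0.2768 0.065 ]
stT [0.4471 0.3373 0.065 ]
stT [0.4367 0.2788 0.065 ]
stT [0.3771 0.2836 0.065 ]
stT [0.3879 0.3443 0.065 ]
```

```bash
python3 - <<'E'
from h import *
t=cv2.imread('pics/top0.png'); s=cv2.imread('pics/scene0.png')
c=lambda im,x,y,w,h,k:cv2.resize(im[y:y+h,x:x+w],(w*k,h*k),interpolation=cv2.INTER_NEAREST)
d=c(t,430,165,40,30,10);e=c(s,270,165,80,60,5)
cv2.imwrite('pics/crops1.png',np.hstack([d,e]))
E
```

```text
(no output)
```

View pics/crops1.png

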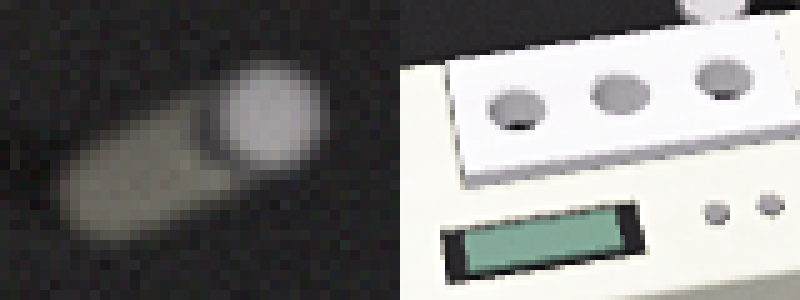

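```bash
cat >> h.py <<'E'
def go(target,yaw_deg=None):
    st=arm.read_state();R=Ro.from_rotvec(st['tool_rot']).as_matrix();p=st['tcp_pos']
    print('tcp',np.round(p,4),'xt',np.round(R[:,0],3),'zt',np.round(R[:,2],3),'d_tool mm',np.round(1000*R.T@(np.array(target)-p),1),'t',round(st['time'],2),'F',np.round(st['force'],1),'w',round(st['width'],4),'q',np.round(st['joint_positions'],2))
E
python3 - <<'E'
from h import *
T=np.load('pics/top0.npz');S=np.load('pics/scene0.npz')
def P(n,s,u,v,z): print(n,np.round(onz(s,u,v,z),4))
P('blue top T',T,140+176/4,205+62/4,.165);P('blue base T',T,140+272/4,205+74/4,0.0)
P('blue top S',S,390+200/4,90+155/4,.165);P('blue base S',S,428,175,0.0)
P('yel top T',T,140+50/4,205+118/4,.165);P('yel base T',T,140+172/4,205+123/4,0.)
P('yel top S',S,390+288/4,90+106/4,.165);P('yel base S',S,447,164,0.)
P('stdcapT',T,457,176.7,.125)
for u,v in[(517,108),(621,95),(724,78)]:
    P('wellS',S,270+(u-400)/5,165+v/5,.085)
P('cup0 rim T',T,294,256,.055);P('cup1 T',T,229,148,.055)
go([.412,.3115,.30])
E
```

```text
blue top T [0.4953 0.3262 0.165 ]
blue base T [0.4956 0.3252 0.    ]
blue top S [0.4964 0.3285 0.165 ]
blue base S [0.4945 0.3355 0.    ]
yel top T [0.4626 0.3943 0.165 ]
yel base T [0.4613 0.3902 0.    ]
yel top S [0.4626 0.3963 0.165 ]
yel base S [0.4638 0.4004 0.    ]
stdcapT [ 0.6156 -0.2987  0.125 ]
wellS [ 0.549  -0.0304  0.085 ]
wellS [0.5491 0.0192 0.085 ]
wellS [0.5466 0.0692 0.085 ]
cup0 rim T [0.4173 0.0873 0.055 ]
cup1 T [0.6899 0.2641 0.055 ]
tcp [0.1463 0.5039 0.2308] xt [-0.96   0.279  0.   ] zt [-0.    -0.001 -1.   ] d_tool mm [-308.8 -110.7  -69.1] t 0.15 F [-0.2 -0.3  0.1] w 0.0856 q [ 1.14  0.34  1.52  0.    1.28 -0.15]
```

```bash
python3 -m jog '0 0 -0.0943 0 0 -23 0.7; 0 0 -0.0943 0 0 -23 0.7; 0 0 -0.0943 0 0 -23 0.7; 0 0 0 0 0 0 0.7' 40; python3 -c "
from h import *
go([.412,.3115,.30])"
```

```text
time: 0.48
tcp_pos: [0.1471, 0.5056, 0.3047]
tool_rot: [-0.007, 3.138, 0.011]
force: [-0.8, 0.1, 0.7]
width: 0.0597
tcp [0.1471 0.5056 0.3047] xt [-1.    -0.005 -0.003] zt [ 0.003  0.007 -1.   ] d_tool mm [-263.9 -195.4    4.2] t 0.48 F [-0.8  0.1  0.7] w 0.0597 q [ 1.14  0.29  1.39 -0.    1.45 -0.43]
```

```bash
python3 -m jog '0 0 0 -33 -24 0 0.7; 0 0 0 -33 -24 0 0.7; 0 0 0 -33 -24 0 0.7; 0 0 0 -33 -24 0 0.7; 0 0 0 -33 -24 0 0.7; 0 0 0 -33 -24 0 0.7; 0 0 0 -33 -24 0 0.7; 0 0 0 -33 -24 0 0.7; 0 0 0 0 0 0 0.7; 0 0 0 0 0 0 0.7'; python3 -c "
from h import *
snap('wrist','w1');snap('top','t1')
go([.412,.3115,.137])"
```

```text
time: 1.32
tcp_pos: [0.4117, 0.3107, 0.2993]
tool_rot: [-0.008, -3.14, 0.001]
force: [-1.0, -0.5, -0.9]
width: 0.0597
tcp [0.4098 0.3124 0.2998] xt [-1.     0.001  0.001] zt [-0.001 -0.    -1.   ] d_tool mm [ -2.4  -0.9 162.8] t 1.42 F [ 0.  -0.1  0.1] w 0.0594 q [ 0.5   0.28  1.42  0.    1.44 -1.07]
```

View pics/w1.png

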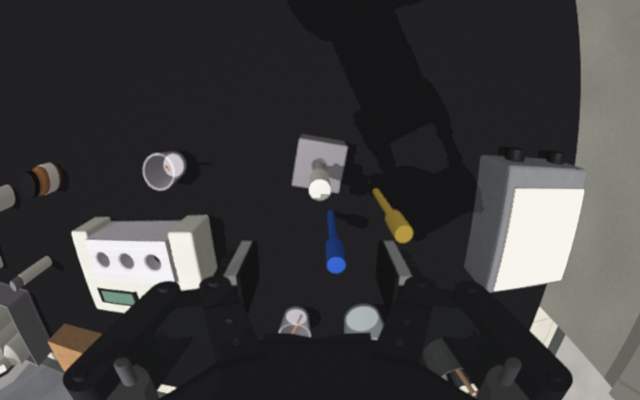

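```bash
python3 - <<'E'
from h import *
W=np.load('pics/w1.npz')
print(-W['R'].T@W['t'])
print('rodtop',onz(W,320,189,.18,True),'base',onz(W,320,163,.065,True))
for u,v in[(103,260),(126,261),(152,262)]: print('well',onz(W,u,v,.085,True))
print('stand c', onz(W,(303+348+344+293)/4,(136+143+191+184)/4,.065,True))
E
```

```text
[0.33980139 0.31163155 0.44176641]
rodtop [0.40969654 0.31348988 0.18      ] base [0.40718495 0.31442477 0.065     ]
well [ 0.54690333 -0.02833139  0.085     ]
well [0.54440739 0.02068709 0.085     ]
well [0.5422154  0.06992825 0.085     ]
stand c [0.40782445 0.31689021 0.065     ]
```

```bash
python3 -m jog '0 0 0 -1.5 0 20 0.7; 0 0 0 0 0 30 0.7; 0 0 0 0 0 30 0.7; 0 0 0 0 0 30 0.7; 0 0 0 0 0 25 0.7; 0 0 0 0 0 18 0.7; 0 0 0 0 0 10 0.7; 0 0 0 0 0 0 0.7; 0 0 0 0 0 0 0.7' 40; python3 -c "
from h import *
snap('wrist','w2');snap('scene','s2')
go([.412,.3115,.137])"
```

```text
time: 2.17
tcp_pos: [0.4115, 0.3131, 0.1378]
tool_rot: [-0.002, 3.141, 0.0]
force: [-0.1, 0.2, 0.5]
width: 0.0594
tcp [0.4124 0.3131 0.1387] xt [-1.    -0.001 -0.002] zt [ 0.002  0.001 -1.   ] d_tool mm [ 0.4 -1.6  1.7] t 2.27 F [-0.1  0.4  0.8] w 0.0595 q [ 0.5   0.42  1.68  0.    1.04 -1.07]
```

View pics/w2.png

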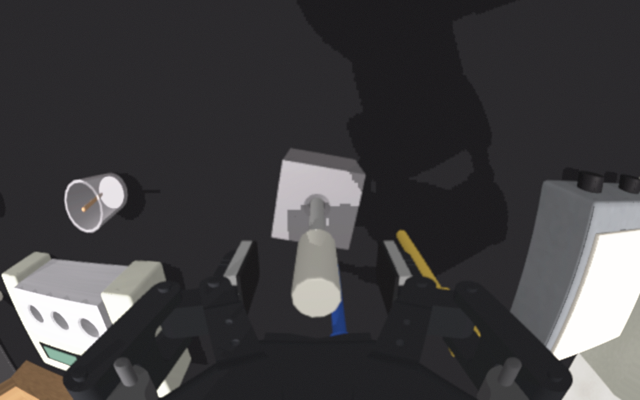

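View pics/s2.png

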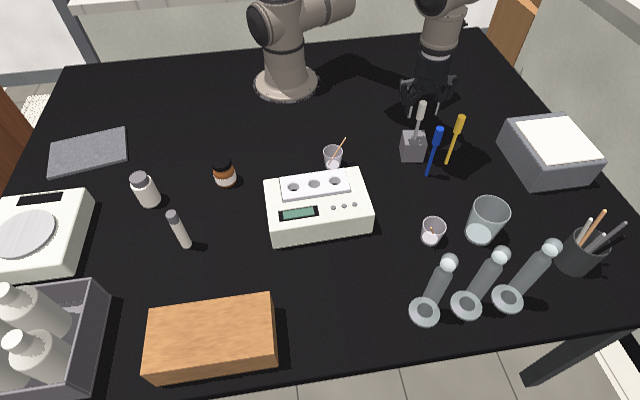

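The rod handle (316,275) stands between the pads (240 and 395), nearly centred. Closing.

```bash
python3 -m jog '0 0 0 0 0 0 0; 0 0 0 0 0 0 0; 0 0 0 0 0 0 0; 0 0 0 0 0 0 0; 0 0 0 0 0 0 0; 0 0 0 0 0 0 0' 40; python3 -c "
from h import *
go([.412,.3115,.137])"
```

```text
time: 2.77
tcp_pos: [0.4124, 0.3124, 0.1379]
tool_rot: [0.0, 3.14, 0.001]
force: [0.1, 0.9, 5.2]
width: 0.0192
tcp [0.4124 0.3124 0.1379] xt [-1.     0.    -0.001] zt [ 0.001  0.001 -1.   ] d_tool mm [ 0.4 -0.9  0.9] t 2.77 F [0.1 0.9 5.2] w 0.0192 q [ 0.5   0.42  1.68  0.    1.04 -1.07]
```

```bash
python3 -m jog '0 0 0 0 0 -10 0; 0 0 0 0 0 -20 0; 0 0 0 0 0 -20 0; 0 0 0 0 0 -20 0; 0 0 0 0 0 -20 0; 0 0 0 0 0 -20 0; 0 0 0 0 0 -10 0; 0 0 0 0 0 0 0; 0 0 0 0 0 0 0' ; python3 -c "
from h import *
snap('wrist','w3');snap('scene','s3')
go([.548,.018,.258])"
```

```text
time: 3.52
tcp_pos: [0.4119, 0.3121, 0.2571]
tool_rot: [-0.0, -3.142, -0.0]
force: [-0.7, -0.3, -0.8]
width: 0.019
tcp [0.4114 0.3118 0.256 ] xt [-1.    -0.     0.002] zt [-0.002 -0.001 -1.   ] d_tool mm [-136.6 -293.8   -2. ] t 3.62 F [ 0.  -0.  -0.4] w 0.0189 q [ 0.5   0.31  1.5   0.    1.33 -1.07]
```

View pics/w3.png

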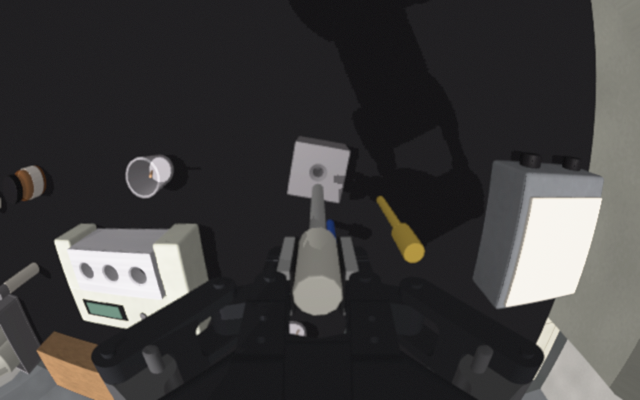

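```bash
python3 - <<'E'
from h import *
s=cv2.imread('pics/s3.png')
cv2.imwrite('pics/s3c.png',cv2.resize(s[40:190,360:510],(600,600),interpolation=cv2.INTER_NEAREST))
E
```

```text
(no output)
```

View pics/s3c.png

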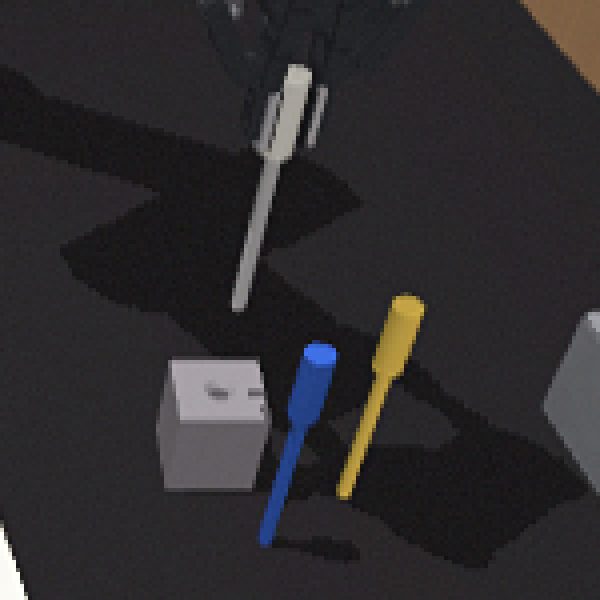

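```bash
python3 -m jog '0 0 0 -13.6 -29.3 0 0; 0 0 0 -13.6 -29.3 0 0; 0 0 0 -13.6 -29.3 0 0; 0 0 0 -13.6 -29.3 0 0; 0 0 0 -13.6 -29.3 0 0; 0 0 0 -13.6 -29.3 0 0; 0 0 0 -13.6 -29.3 0 0; 0 0 0 -13.6 -29.3 0 0; 0 0 0 -13.6 -29.3 0 0; 0 0 0 -13.6 -29.3 0 0'; python3 -m jog '0 0 0 0 0 0 0; 0 0 0 0 0 0 0; 0 0 0 0 0 0 0'; python3 -c "
from h import *
S=np.load('pics/s3.npz');print('tip',onz(S,419.75,117,.133))
snap('wrist','w4');snap('scene','s4')
go([.548,.018,.258])"
```

```text
time: 4.45
tcp_pos: [0.5479, 0.0177, 0.2557]
tool_rot: [-0.0, -3.139, -0.001]
force: [0.2, 0.9, 0.1]
width: 0.019
time: 4.7
tcp_pos: [0.5474, 0.0195, 0.2561]
tool_rot: [-0.001, -3.139, -0.001]
force: [0.1, 0.6, 0.6]
width: 0.0188
tip [0.41029932 0.31385622 0.133     ]
tcp [0.5474 0.0203 0.2568] xt [-1.    -0.001  0.001] zt [-0.001  0.001 -1.   ] d_tool mm [-0.6 -2.3 -1.2] t 4.8 F [-0.  -0.1 -0.8] w 0.0188 q [-0.1   0.37  1.42  0.    1.36 -1.68]
```

```bash
python3 - <<'E'
from h import *
s=cv2.imread('pics/s4.png')
a=cv2.resize(s[60:210,240:390],(400,400),interpolation=cv2.INTER_NEAREST)
w=cv2.imread('pics/w4.png')
b=cv2.resize(w[100:300,220:420],(400,400),interpolation=cv2.INTER_NEAREST)
cv2.imwrite('pics/c4.png',np.hstack([a,b]))
E
```

```text
(no output)
```

View pics/c4.png

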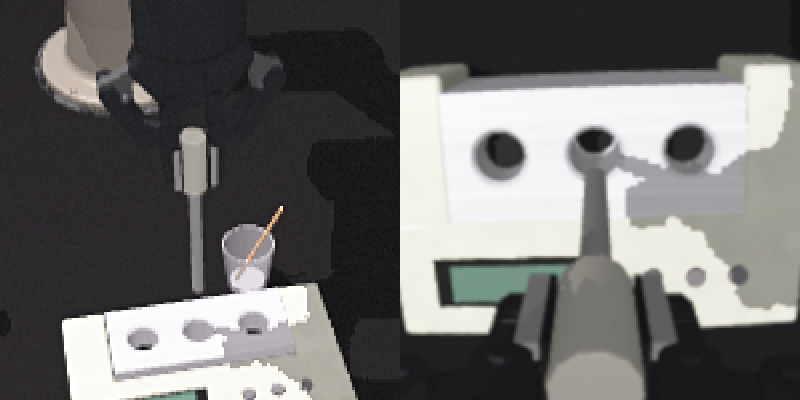

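```bash
python3 - <<'E'
from h import *
W=np.load('pics/w4.npz');S=np.load('pics/s4.npz')
print(-W['R'].T@W['t'])
for x,y in[(499,155),(593,151),(689,149)]: print('well',np.round(onz(W,220+(x-400)/2,100+y/2,.085,True),4))
for x,y in[(142,339),(199,329),(254,323)]: print('wellS',np.round(onz(S,240+x*150/400,60+y*150/400,.085),4))
print('tipS',onz(S,240+197*150/400,60+289*150/400,.133))
E
```

```text
[0.4756605  0.01988912 0.3986159 ]
well [ 0.5465 -0.0299  0.085 ]
well [0.5446 0.0193 0.085 ]
well [0.5434 0.0694 0.085 ]
wellS [ 0.5506 -0.0309  0.085 ]
wellS [0.5473 0.0205 0.085 ]
wellS [0.5484 0.07   0.085 ]
tipS [0.54371509 0.02038675 0.133     ]
```

```bash
python3 -m jog '0 0 0 1 0 10 0; 0 0 0 0 0 10 0; 0 0 0 0 0 10 0; 0 0 0 0 0 8 0; 0 0 0 0 0 6 0; 0 0 0 0 0 5 0; 0 0 0 0 0 5 0; 0 0 0 0 0 4 0; 0 0 0 0 0 0 0; 0 0 0 0 0 0 0'; python3 -c "
from h import *
snap('scene','s5')
s=cv2.imread('pics/s5.png');cv2.imwrite('pics/s5c.png',cv2.resize(s[60:210,240:390],(600,600),interpolation=cv2.INTER_NEAREST))
go([.547,.0188,.153])"
```

```text
time: 5.63
tcp_pos: [0.5471, 0.0192, 0.1992]
tool_rot: [0.0, -3.142, -0.0]
force: [0.1, 0.2, -0.8]
width: 0.019
tcp [0.5472 0.0191 0.1996] xt [-1.     0.    -0.001] zt [ 0.001  0.    -1.   ] d_tool mm [ 0.2 -0.3 46.6] t 5.68 F [-0.3  0.2  0. ] w 0.0185 q [-0.11  0.41  1.51  0.    1.22 -1.68]
```

View pics/s5c.png

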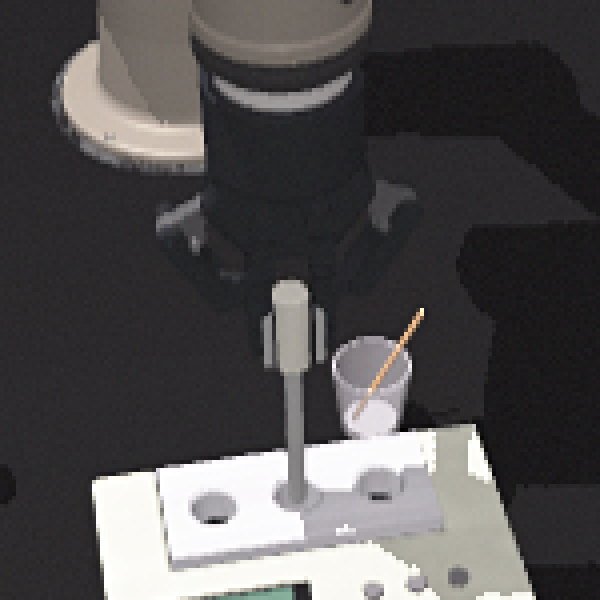

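The rod's shaft (298,495 in the crop) enters the middle well with no contact force. Feeling down in small rows.

```bash
python3 -m jog '0 0 0 0 0 3 0; 0 0 0 0 0 3 0; 0 0 0 0 0 3 0; 0 0 0 0 0 3 0; 0 0 0 0 0 2 0; 0 0 0 0 0 2 0; 0 0 0 0 0 2 0; 0 0 0 0 0 2 0; 0 0 0 0 0 2 0;0 0 0 0 0 0 0'; python3 -c "
from h import *
go([.547,.0188,.153])"
```

```text
time: 6.52
tcp_pos: [0.5469, 0.0192, 0.1769]
tool_rot: [0.0, -3.141, -0.0]
force: [0.1, 0.3, -0.4]
width: 0.0191
tcp [0.5469 0.0192 0.1769] xt [-1.    -0.     0.001] zt [-0.001  0.    -1.   ] d_tool mm [-0.2 -0.4 23.9] t 6.52 F [ 0.1  0.3 -0.4] w 0.0191 q [-0.1   0.43  1.55  0.    1.17 -1.68]
```

```bash
python3 -m jog '0 0 0 0 0 3 0; 0 0 0 0 0 3 0; 0 0 0 0 0 3 0; 0 0 0 0 0 3 0; 0 0 0 0 0 3 0; 0 0 0 0 0 2 0; 0 0 0 0 0 2 0; 0 0 0 0 0 1.5 0;0 0 0 0 0 0 0'; python3 -c "
from h import *
go([.547,.0188,.153])"
```

```text
time: 7.27
tcp_pos: [0.5469, 0.0192, 0.1565]
tool_rot: [0.0, -3.141, -0.0]
force: [-0.2, 0.2, -1.1]
width: 0.0192
tcp [0.5469 0.0192 0.1565] xt [-1.    -0.     0.001] zt [-0.001  0.    -1.   ] d_tool mm [-0.1 -0.4  3.5] t 7.27 F [-0.2  0.2 -1.1] w 0.0192 q [-0.1   0.45  1.57  0.    1.12 -1.68]
```

```bash
python3 -m jog '0 0 0 0 0 1 0; 0 0 0 0 0 1 0; 0 0 0 0 0 1 0; 0 0 0 0 0 0 0; 0 0 0 0 0 0 0'; python3 -c "
from h import *
go([.547,.0188,.153])"
```

```text
time: 7.68
tcp_pos: [0.547, 0.0192, 0.1538]
tool_rot: [0.0, -3.142, -0.0]
force: [0.1, -0.3, -0.5]
width: 0.019
tcp [0.547  0.0192 0.1538] xt [-1. -0.  0.] zt [-0.  0. -1.] d_tool mm [ 0.  -0.4  0.8] t 7.68 F [ 0.1 -0.3 -0.5] w 0.019 q [-0.1   0.46  1.58  0.    1.11 -1.68]
```

```bash
python3 -m jog '0 0 0 0 0 0.7 0; 0 0 0 0 0 0.7 0; 0 0 0 0 0 0 0; 0 0 0 0 0 0 0'; python3 -m jog '0 0 0 0 0 0.7 0; 0 0 0 0 0 0 0; 0 0 0 0 0 0 0'; python3 -c "
from h import *
go([.547,.0188,.153])"
```

```text
time: 8.02
tcp_pos: [0.5473, 0.0192, 0.153]
tool_rot: [-0.0, 3.141, -0.0]
force: [0.0, 0.8, 5.1]
width: 0.0191
time: 8.27
tcp_pos: [0.5476, 0.0192, 0.1529]
tool_rot: [-0.0, 3.14, -0.0]
force: [-1.2, 0.4, 8.6]
width: 0.0188
tcp [0.5476 0.0192 0.1529] xt [-1.    -0.    -0.002] zt [ 0.002 -0.    -1.   ] d_tool mm [ 0.6 -0.4 -0.1] t 8.27 F [-1.2  0.4  8.6] w 0.0188 q [-0.1   0.46  1.58  0.    1.11 -1.68]
```

Contact came at TCP z 0.153, which puts the tip at 0.030 on the floor of the middle well, with 5–9 N. So the middle well is empty. Raising the rod now.

```bash
python3 -m jog '0 0 0 0 0 -5 0; 0 0 0 0 0 -10 0; 0 0 0 0 0 -12 0; 0 0 0 0 0 -14 0; 0 0 0 0 0 -14 0; 0 0 0 0 0 -14 0; 0 0 0 0 0 -14 0; 0 0 0 0 0 -14 0; 0 0 0 0 0 -10 0; 0 0 0 0 0 0 0' >/dev/null; python3 -m jog '0 0 0 12.6 29.3 0 0; 0 0 0 13.6 29.3 0 0; 0 0 0 13.6 29.3 0 0; 0 0 0 13.6 29.3 0 0; 0 0 0 13.6 29.3 0 0; 0 0 0 13.6 29.3 0 0; 0 0 0 13.6 29.3 0 0; 0 0 0 13.6 29.3 0 0; 0 0 0 13.6 29.3 0 0; 0 0 0 13.6 29.3 0 0'; python3 -m jog '0 0 0 0 0 0 0; 0 0 0 0 0 0 0; 0 0 0 0 0 0 0'; python3 -c "
from h import *
snap('scene','s6');snap('wrist','w6')
s=cv2.imread('pics/s6.png');a=cv2.resize(s[60:160,370:470],(400,400),interpolation=cv2.INTER_NEAREST)
w=cv2.imread('pics/w6.png');b=cv2.resize(w[120:320,220:420],(400,400),interpolation=cv2.INTER_NEAREST)
cv2.imwrite('pics/c6.png',np.hstack([a,b]))
go([.4124,.3124,.138])"
```

```text
time: 9.93
tcp_pos: [0.4108, 0.3134, 0.2581]
tool_rot: [0.0, -3.141, 0.001]
force: [0.2, -0.4, -0.2]
width: 0.0191
time: 10.18
tcp_pos: [0.412, 0.3117, 0.2582]
tool_rot: [0.001, -3.141, 0.001]
force: [-0.4, -0.0, -0.3]
width: 0.019
tcp [0.4125 0.3111 0.2584] xt [-1.     0.001  0.   ] zt [-0.    -0.001 -1.   ] d_tool mm [  0.    1.3 120.4] t 10.28 F [ 0.  -0.6 -0.1] w 0.0192 q [ 0.5   0.31  1.5  -0.    1.34 -1.07]
```

View pics/c6.png

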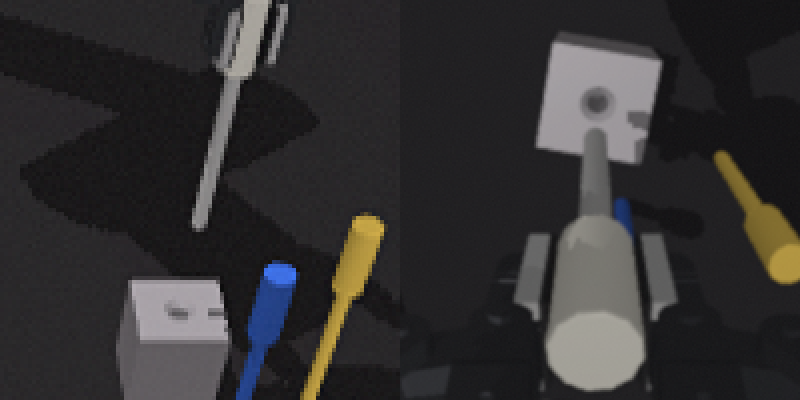

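```bash
python3 -m jog '0 0 0 0 0 10 0; 0 0 0 0 0 12 0; 0 0 0 0 0 12 0; 0 0 0 0 0 12 0; 0 0 0 0 0 10 0; 0 0 0 0 0 6 0; 0 0 0 0 0 4 0; 0 0 0 0 0 0 0; 0 0 0 0 0 0 0'; python3 -c "
from h import *
snap('scene','s7');snap('wrist','w7')
s=cv2.imread('pics/s7.png');a=cv2.resize(s[80:160,380:460],(400,400),interpolation=cv2.INTER_NEAREST)
w=cv2.imread('pics/w7.png');b=cv2.resize(w[120:320,220:420],(400,400),interpolation=cv2.INTER_NEAREST)
cv2.imwrite('pics/c7.png',np.hstack([a,b]))
go([.4124,.3124,.138])"
```

```text
time: 11.03
tcp_pos: [0.4123, 0.3122, 0.1929]
tool_rot: [0.0, 3.141, 0.0]
force: [0.0, -0.5, -0.8]
width: 0.019
tcp [0.4124 0.3124 0.1933] xt [-1.    -0.    -0.001] zt [ 0.001  0.001 -1.   ] d_tool mm [ 0.  -0.  55.3] t 11.13 F [-0.7  0.3 -0.5] w 0.0188 q [ 0.5   0.36  1.61  0.    1.17 -1.07]
```

View pics/c7.png

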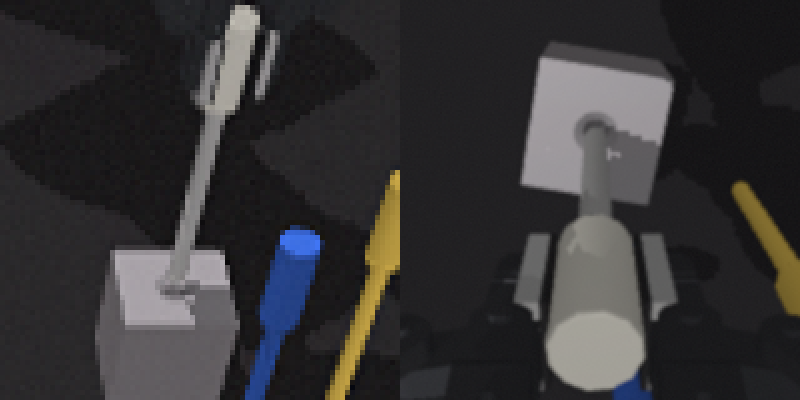

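The tip (crop 175,285) sits over the hole mouth. Lowering gently while watching the force.

```bash
python3 -m jog '0 0 0 0 0 3 0; 0 0 0 0 0 3 0; 0 0 0 0 0 3 0; 0 0 0 0 0 3 0; 0 0 0 0 0 0 0'; python3 -m jog '0 0 0 0 0 4 0; 0 0 0 0 0 4 0; 0 0 0 0 0 4 0; 0 0 0 0 0 0 0'; python3 -c "
from h import *
go([.4124,.3124,.138])"
```

```text
time: 11.55
tcp_pos: [0.4117, 0.3121, 0.18]
tool_rot: [0.0, -3.141, 0.001]
force: [-0.7, -0.3, -1.0]
width: 0.0192
time: 11.88
tcp_pos: [0.4116, 0.312, 0.1677]
tool_rot: [0.0, -3.14, 0.001]
force: [0.1, 1.1, -1.4]
width: 0.0192
tcp [0.4116 0.312  0.1677] xt [-1.    -0.     0.001] zt [-0.001 -0.001 -1.   ] d_tool mm [-0.8  0.4 29.7] t 11.88 F [ 0.1  1.1 -1.4] w 0.0192 q [ 0.5   0.39  1.64  0.    1.11 -1.07]
```

```bash
python3 -m jog '0 0 0 0 0 4 0; 0 0 0 0 0 4 0; 0 0 0 0 0 4 0; 0 0 0 0 0 4 0; 0 0 0 0 0 4 0; 0 0 0 0 0 3 0; 0 0 0 0 0 2 0; 0 0 0 0 0 2 0; 0 0 0 0 0 0 0'; python3 -m jog '0 0 0 0 0 1 0; 0 0 0 0 0 1 0; 0 0 0 0 0 0 0; 0 0 0 0 0 0 0'; python3 -c "
from h import *
go([.4124,.3124,.138])"
```

```text
time: 12.63
tcp_pos: [0.4119, 0.3121, 0.1413]
tool_rot: [0.0, -3.141, 0.0]
force: [-0.6, 0.2, -0.8]
width: 0.0188
time: 12.97
tcp_pos: [0.412, 0.3122, 0.1398]
tool_rot: [-0.0, 3.141, 0.0]
force: [0.5, 0.2, -0.4]
width: 0.0193
tcp [0.412  0.3122 0.1398] xt [-1. -0. -0.] zt [ 0.  0. -1.] d_tool mm [-0.4  0.2  1.8] t 12.97 F [ 0.5  0.2 -0.4] w 0.0193 q [ 0.5   0.42  1.68  0.    1.04 -1.07]
```

```bash
python3 -m jog '0 0 0 0 0 1 0; 0 0 0 0 0 0.7 0; 0 0 0 0 0 0 0; 0 0 0 0 0 0 0';  python3 -m jog '0 0 0 0 0 0 0.5; 0 0 0 0 0 0 0.5; 0 0 0 0 0 0 0.5; 0 0 0 0 0 0 0.6; 0 0 0 0 0 0 0.6'; python3 -c "
from h import *
snap('scene','s8');snap('wrist','w8')
s=cv2.imread('pics/s8.png');a=cv2.resize(s[80:160,380:460],(400,400),interpolation=cv2.INTER_NEAREST)
w=cv2.imread('pics/w8.png');b=cv2.resize(w[120:320,220:420],(400,400),interpolation=cv2.INTER_NEAREST)
cv2.imwrite('pics/c8.png',np.hstack([a,b]))
go([.4124,.3124,.138])"
```

```text
time: 13.3
tcp_pos: [0.4121, 0.3122, 0.1381]
tool_rot: [-0.0, 3.141, 0.0]
force: [0.1, 0.3, -0.5]
width: 0.0191
time: 13.72
tcp_pos: [0.412, 0.3122, 0.138]
tool_rot: [-0.0, 3.142, 0.0]
force: [0.6, -0.5, -1.3]
width: 0.0514
tcp [0.412  0.3122 0.138 ] xt [-1. -0. -0.] zt [ 0.  0. -1.] d_tool mm [-0.4  0.2  0. ] t 13.82 F [-0.4  0.1  0.7] w 0.0512 q [ 0.5   0.42  1.68  0.    1.04 -1.07]
```

View pics/c8.png

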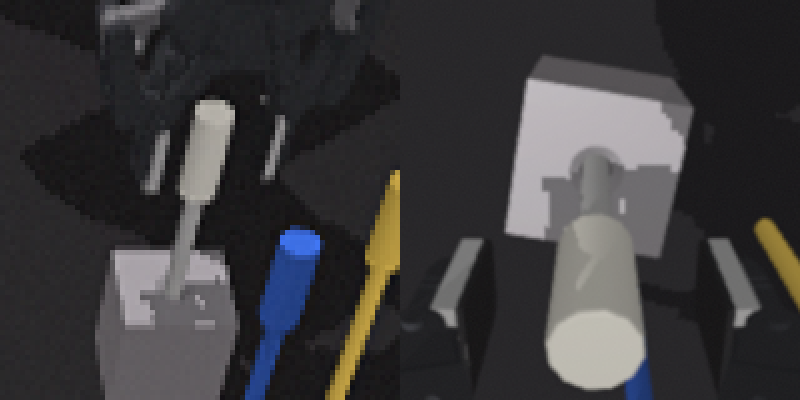

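```bash
python3 -m jog '0 0 0 0 0 -10 0.6; 0 0 0 0 0 -25 0.6; 0 0 0 0 0 -35 0.6; 0 0 0 0 0 -35 0.6; 0 0 0 0 0 -35 0.7; 0 0 0 0 0 0 0.7; 0 0 0 0 0 0 0.7' >/dev/null; python3 -m jog '0 0 0 -12.8 -38 0 0.7; 0 0 0 -12.8 -38 0 0.7; 0 0 0 -12.8 -38 0 0.7; 0 0 0 -12.8 -38 0 0.7; 0 0 0 -12.8 -38 0 0.7; 0 0 0 -12.8 -38 0 0.7; 0 0 0 -12.8 -38 0 0.7; 0 0 0 -12.8 -38 0 0.7; 0 0 0 -12.8 -38 0 0.7; 0 0 0 -12.8 -38 0 0.7' > /dev/null; python3 -m jog '0 0 0 -12.8 -38 0 0.7; 0 0 0 -12.8 -38 0 0.7; 0 0 0 -12.8 -38 0 0.7; 0 0 0 -12.8 -38 0 0.7; 0 0 0 -12.8 -38 0 0.7; 0 0 0 -12.8 -38 0 0.7;0 0 0 0 0 0 0.7; 0 0 0 0 0 0 0.7; 0 0 0 0 0 0 0.7'; python3 -c "
from h import *
snap('wrist','w9');snap('scene','s9')
go([.617,-.297,.086])"
```

```text
time: 15.98
tcp_pos: [0.6164, -0.2954, 0.2764]
tool_rot: [-0.0, -3.139, -0.003]
force: [0.8, 0.2, -0.1]
width: 0.0598
tcp [ 0.6167 -0.2944  0.2779] xt [-1.    -0.001  0.001] zt [-0.001  0.001 -1.   ] d_tool mm [ -0.4  -2.8 191.9] t 16.08 F [-0.5  0.4 -0.1] w 0.0602 q [-0.56  0.63  0.92  0.    1.59 -2.13]
```

View pics/w9.png

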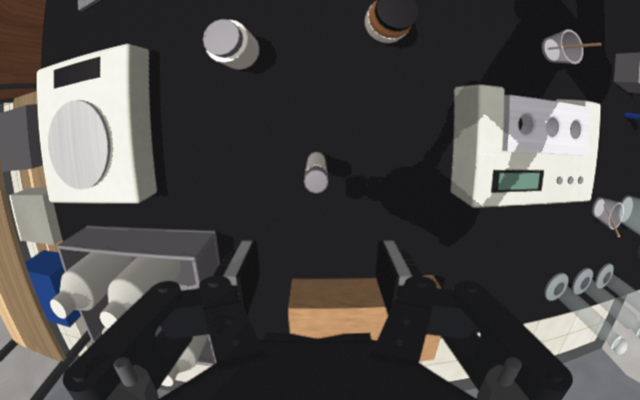

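View pics/s9.png

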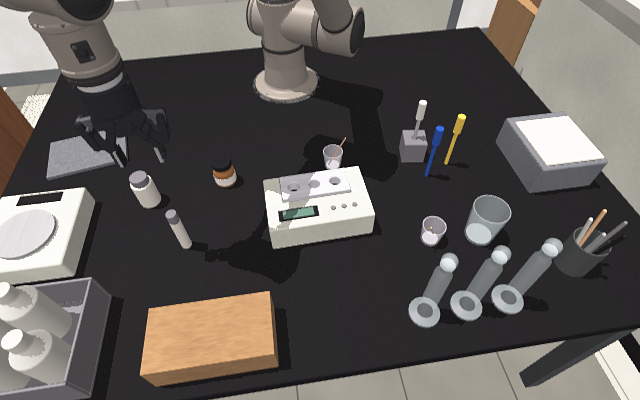

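```bash
python3 - <<'E'
from h import *
W=np.load('pics/w9.npz')
print(-W['R'].T@W['t'],onz(W,316,181,.125,True),onz(W,316,157,0,True))
E
```

```text
[ 0.54465192 -0.29523116  0.41888502] [ 0.61476044 -0.29588866  0.125     ] [ 0.61082875 -0.29609996  0.        ]
```

```bash
python3 -m jog '0 0 0 0 0 25 0.7; 0 0 0 0 -1 35 0.7; 0 0 0 0 0 35 0.7; 0 0 0 0 0 30 0.7; 0 0 0 0 0 25 0.7; 0 0 0 0 0 20 0.7; 0 0 0 0 0 20 0.7; 0 0 0 0 0 15 0.7; 0 0 0 0 0 0 0.7; 0 0 0 0 0 0 0.7'; python3 -c "
from h import *
snap('wrist','w10')
go([.616,-.296,.072])"
```

```text
time: 16.92
tcp_pos: [0.6168, -0.2954, 0.0732]
tool_rot: [0.002, -3.141, -0.001]
force: [0.3, -0.1, 0.9]
width: 0.0598
tcp [ 0.6175 -0.2961  0.0744] xt [-1.    -0.001 -0.001] zt [ 0.001 -0.001 -1.   ] d_tool mm [1.5 0.1 2.4] t 16.97 F [ 0.3 -0.9  1. ] w 0.0599 q [-0.56  0.77  1.22  0.    1.15 -2.13]
```

View pics/w10.png

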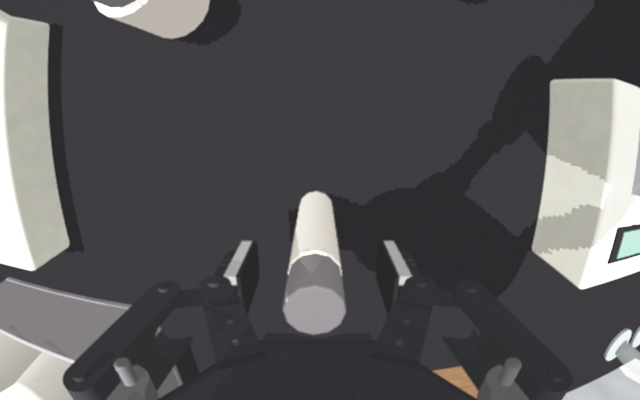

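The standard (315,270) is centred between the pads. Closing and lifting.

```bash
python3 -m jog '0 0 0 0 0 0 0; 0 0 0 0 0 0 0; 0 0 0 0 0 0 0; 0 0 0 0 0 0 0; 0 0 0 0 0 0 0; 0 0 0 0 0 0 0' 40; python3 -m jog '0 0 0 0 0 -5 0; 0 0 0 0 0 -15 0; 0 0 0 0 0 -20 0; 0 0 0 0 0 -25 0; 0 0 0 0 0 -25 0; 0 0 0 0 0 -20 0; 0 0 0 0 0 -10 0; 0 0 0 0 0 0 0; 0 0 0 0 0 0 0'; python3 -c "
from h import *
snap('wrist','w11');snap('scene','s11')
s=cv2.imread('pics/s11.png');a=cv2.resize(s[130:250,100:220],(400,400),interpolation=cv2.INTER_NEAREST)
w=cv2.imread('pics/w11.png');b=cv2.resize(w[150:350,220:420],(400,400),interpolation=cv2.INTER_NEAREST)
cv2.imwrite('pics/c11.png',np.hstack([a,b]))
go([.547,.0188,.192])"
```

```text
time: 17.47
tcp_pos: [0.6175, -0.2969, 0.0745]
tool_rot: [-0.0, 3.14, -0.001]
force: [-1.2, 0.8, 5.8]
width: 0.0228
time: 18.22
tcp_pos: [0.6166, -0.2967, 0.1924]
tool_rot: [-0.0, -3.141, -0.001]
force: [-0.2, 0.4, -2.3]
width: 0.023
tcp [ 0.6161 -0.2963  0.1908] xt [-1.    -0.     0.003] zt [-0.003  0.002 -1.   ] d_tool mm [ 69.1 315.1  -0.4] t 18.32 F [ 0.  -0.4 -0.8] w 0.023 q [-0.56  0.67  1.08  0.    1.39 -2.13]
```

View pics/c11.png

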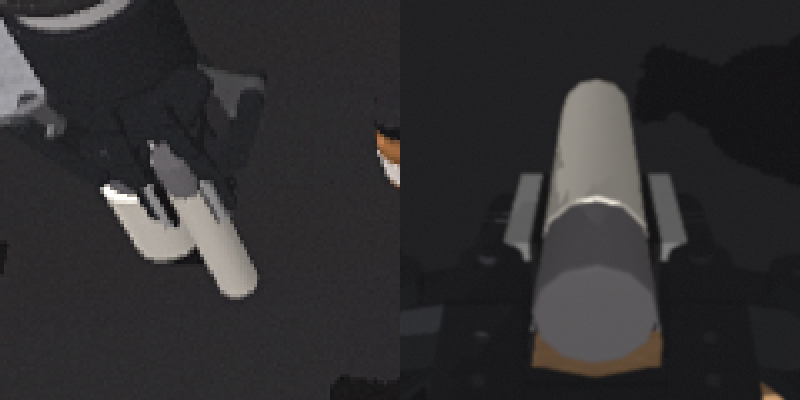

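```bash
python3 -m jog '0 0 0 6.9 31.5 0 0; 0 0 0 6.9 31.5 0 0; 0 0 0 6.9 31.5 0 0; 0 0 0 6.9 31.5 0 0; 0 0 0 6.9 31.5 0 0; 0 0 0 6.9 31.5 0 0; 0 0 0 6.9 31.5 0 0; 0 0 0 6.9 31.5 0 0; 0 0 0 6.9 31.5 0 0; 0 0 0 6.9 31.5 0 0' >/dev/null;  python3 -m jog '0 0 0 0 0 0 0; 0 0 0 0 0 8 0; 0 0 0 0 0 8 0; 0 0 0 0 0 0 0; 0 0 0 0 0 0 0; 0 0 0 0 0 0 0';python3 -c "
from h import *
snap('wrist','w12');snap('scene','s12');snap('top','t12')
s=cv2.imread('pics/s12.png');a=cv2.resize(s[120:210,270:360],(540,540),interpolation=cv2.INTER_NEAREST)
cv2.imwrite('pics/c12.png',a)
w=cv2.imread('pics/w12.png');cv2.imwrite('pics/c12w.png',cv2.resize(w[100:350,195:445],(500,500),interpolation=cv2.INTER_NEAREST))
go([.547,.0188,.175])"
```

```text
time: 19.65
tcp_pos: [0.5479, 0.0172, 0.1765]
tool_rot: [-0.002, -3.141, -0.0]
force: [-0.5, 0.1, -1.2]
width: 0.0231
tcp [0.5481 0.0176 0.1771] xt [-1.     0.001 -0.   ] zt [ 0.  0. -1.] d_tool mm [1.1 1.2 2.1] t 19.8 F [-0.9 -0.2 -0.7] w 0.0226 q [-0.11  0.43  1.54  0.    1.17 -1.68]
```

View pics/c12.png

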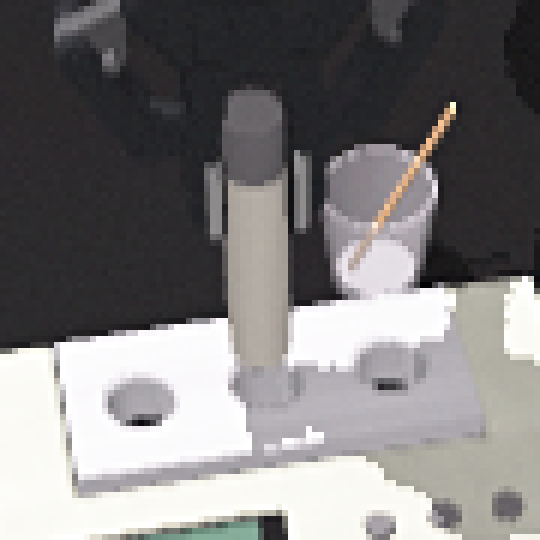

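View pics/c12w.png

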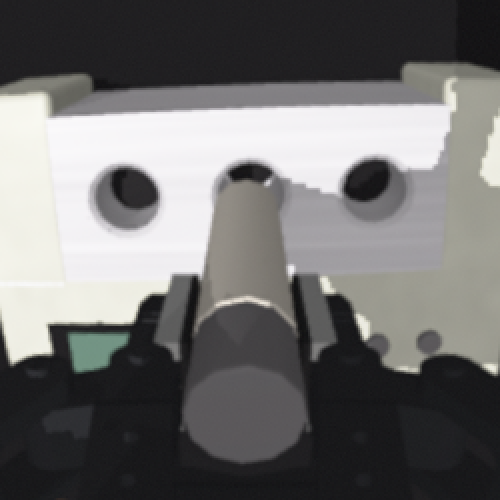

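```bash
python3 - <<'E'
from h import *
S=np.load('pics/s12.npz');W=np.load('pics/w12.npz')
q=lambda x,y,z:np.round(onz(S,270+x/6,120+y/6,z),4)
print('foot',q(262,345,.1025),'cap',q(254,109,.2275),'wells',q(141.5,402,.085),q(393,367,.085),(q(141.5,402,.085)+q(393,367,.085))/2)
w=lambda x,y,z:np.round(onz(W,195+x/2,100+y/2,z,True),4)
print('W cap',w(245,413,.2275),'wells',w(125,196,.085),w(375,190,.085),(w(125,196,.085)+w(375,190,.085))/2)
E
```

```text
foot [0.544  0.0191 0.1025] cap [0.5464 0.0191 0.2275] wells [ 0.5503 -0.0301  0.085 ] [0.5486 0.0705 0.085 ] [0.54945 0.0202  0.085  ]
W cap [0.5441 0.0177 0.2275] wells [ 0.5458 -0.0301  0.085 ] [0.5436 0.0697 0.085 ] [0.5447 0.0198 0.085 ]
```

```bash
python3 -m jog '0 0 0 -2 1.3 5 0; 0 0 0 0 0 5 0; 0 0 0 0 0 3 0; 0 0 0 0 0 0 0; 0 0 0 0 0 0 0; 0 0 0 0 0 0 0';python3 -c "
from h import *
snap('wrist','w13');snap('scene','s13');snap('top','t13')
s=cv2.imread('pics/s13.png');a=cv2.resize(s[140:200,285:345],(600,600),interpolation=cv2.INTER_NEAREST)
cv2.imwrite('pics/c13.png',a)
w=cv2.imread('pics/w13.png');cv2.imwrite('pics/c13w.png',cv2.resize(w[150:250,260:380],(720,600),interpolation=cv2.INTER_NEAREST))
go([.547,.0188,.175])"
```

```text
time: 20.3
tcp_pos: [0.5499, 0.0196, 0.164]
tool_rot: [-0.0, 3.142, 0.0]
force: [0.4, 0.9, -1.3]
width: 0.0228
tcp [0.5499 0.0195 0.1642] xt [-1. -0. -0.] zt [ 0.  0. -1.] d_tool mm [  2.9  -0.7 -10.8] t 20.45 F [ 0.6 -0.5 -1. ] w 0.0227 q [-0.1   0.45  1.55  0.    1.14 -1.67]
```

View pics/c13.png

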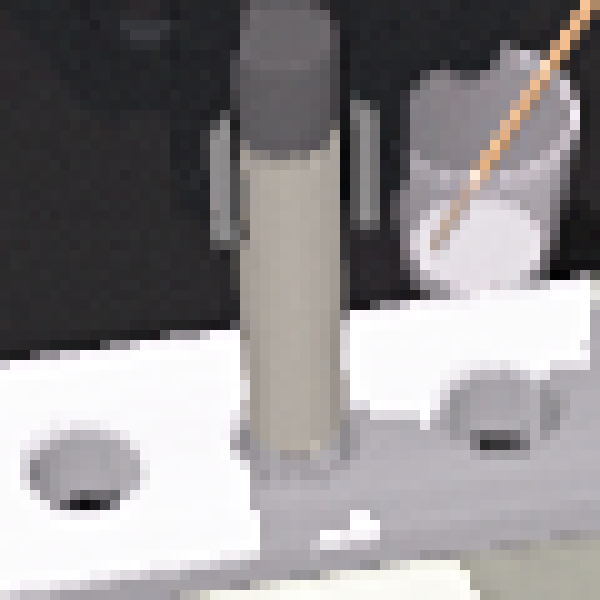

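View pics/c13w.png

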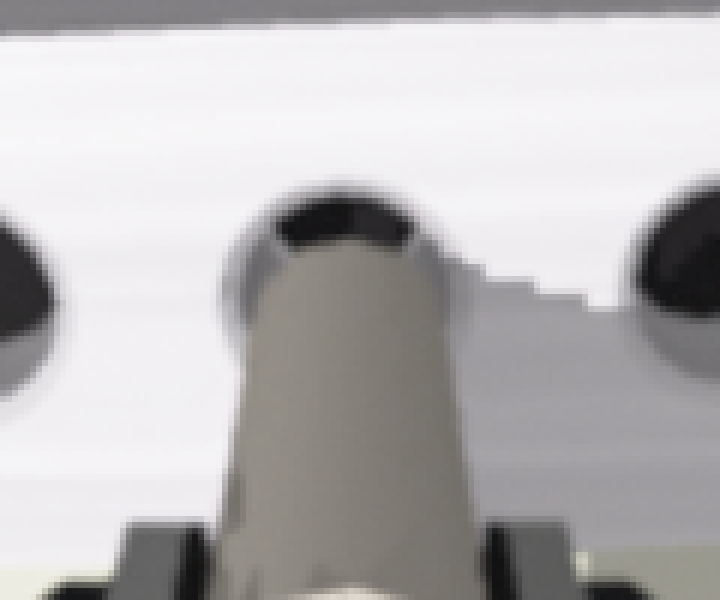

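```bash
python3 -m jog '0 0 0 0 0 1.5 0; 0 0 0 0 0 1.5 0; 0 0 0 0 0 1.5 0; 0 0 0 0 0 1 0; 0 0 0 0 0 0 0';python3 -m jog '0 0 0 0 0 1 0; 0 0 0 0 0 1 0; 0 0 0 0 0 0 0'
```

```text
time: 20.87
tcp_pos: [0.5497, 0.0196, 0.1581]
tool_rot: [0.0, -3.141, -0.0]
force: [-0.4, 0.4, -0.9]
width: 0.0229
time: 21.12
tcp_pos: [0.5497, 0.0195, 0.1562]
tool_rot: [0.0, -3.141, -0.0]
force: [0.3, -0.4, -1.7]
width: 0.0232
```

```bash
python3 -m jog '0 0 0 0 0 1 0; 0 0 0 0 0 1 0; 0 0 0 0 0 0 0';python3 -m jog '0 0 0 0 0 1 0; 0 0 0 0 0 1 0; 0 0 0 0 0 0 0'
```

```text
time: 21.37
tcp_pos: [0.5497, 0.0195, 0.1543]
tool_rot: [0.0, -3.141, -0.0]
force: [0.4, 0.2, -1.9]
width: 0.0226
time: 21.62
tcp_pos: [0.5497, 0.0195, 0.1523]
tool_rot: [0.0, -3.141, -0.0]
force: [0.1, 0.0, -1.4]
width: 0.023
```

```bash
python3 -m jog '0 0 0 0 0 2 0; 0 0 0 0 0 2 0; 0 0 0 0 0 2 0; 0 0 0 0 0 2 0; 0 0 0 0 0 0 0';python3 -m jog '0 0 0 0 0 2 0; 0 0 0 0 0 2 0; 0 0 0 0 0 2 0; 0 0 0 0 0 2 0; 0 0 0 0 0 2 0; 0 0 0 0 0 0 0'; python3 -c "
from h import *
snap('scene','s14')
s=cv2.imread('pics/s14.png');a=cv2.resize(s[120:210,270:360],(540,540),interpolation=cv2.INTER_NEAREST)
cv2.imwrite('pics/c14.png',a)"
```

```text
time: 22.03
tcp_pos: [0.5496, 0.0195, 0.1439]
tool_rot: [0.0, -3.141, -0.0]
force: [-0.4, 0.7, -0.6]
width: 0.0225
time: 22.53
tcp_pos: [0.5497, 0.0196, 0.134]
tool_rot: [0.0, -3.141, -0.0]
force: [0.1, -0.5, -2.3]
width: 0.0226
```

View pics/c14.png

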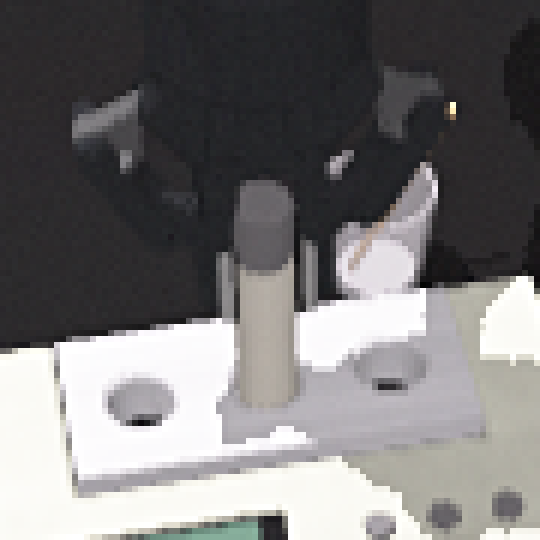

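```bash
python3 -m jog '0 0 0 0 0 3 0; 0 0 0 0 0 3 0; 0 0 0 0 0 3 0; 0 0 0 0 0 2 0; 0 0 0 0 0 2 0; 0 0 0 0 0 0 0';python3 -m jog '0 0 0 0 0 2 0; 0 0 0 0 0 2 0; 0 0 0 0 0 2 0; 0 0 0 0 0 2 0; 0 0 0 0 0 2 0; 0 0 0 0 0 1 0; 0 0 0 0 0 0 0; 0 0 0 0 0 0 0'
```

```text
time: 23.08
tcp_pos: [0.5497, 0.0195, 0.121]
tool_rot: [0.0, -3.141, -0.0]
force: [0.1, -0.2, -1.4]
width: 0.0227
time: 23.75
tcp_pos: [0.5498, 0.0195, 0.1103]
tool_rot: [0.0, -3.141, -0.0]
force: [-0.6, -0.3, -2.1]
width: 0.0226
```

```bash
python3 -m jog '0 0 0 0 0 1 0; 0 0 0 0 0 1 0; 0 0 0 0 0 1 0; 0 0 0 0 0 1 0; 0 0 0 0 0 0 0; 0 0 0 0 0 0 0';python3 -m jog '0 0 0 0 0 0.7 0; 0 0 0 0 0 0.7 0; 0 0 0 0 0 0 0; 0 0 0 0 0 0 0'
```

```text
time: 24.25
tcp_pos: [0.5498, 0.0195, 0.1063]
tool_rot: [0.0, -3.141, -0.0]
force: [-0.5, -0.3, -1.9]
width: 0.0229
time: 24.58
tcp_pos: [0.5498, 0.0195, 0.105]
tool_rot: [0.0, -3.141, -0.0]
force: [-0.8, -0.1, -1.5]
width: 0.0228
```

```bash
python3 -m jog '0 0 0 0 0 0.7 0; 0 0 0 0 0 0 0; 0 0 0 0 0 0 0';python3 -m jog '0 0 0 0 0 0.7 0; 0 0 0 0 0 0 0; 0 0 0 0 0 0 0'
```

```text
time: 24.83
tcp_pos: [0.5498, 0.0195, 0.1045]
tool_rot: [-0.0, 3.142, 0.0]
force: [-1.9, -0.2, 0.5]
width: 0.0226
time: 25.08
tcp_pos: [0.5499, 0.0195, 0.1044]
tool_rot: [-0.0, 3.141, -0.0]
force: [-3.9, 0.1, 6.3]
width: 0.0231
```

Contact came at TCP z 0.1045, exactly where the foot should meet the well floor. Releasing.

```bash
python3 -m jog '0 0 0 0 0 0 0.3; 0 0 0 0 0 0 0.4; 0 0 0 0 0 0 0.5; 0 0 0 0 0 0 0.6; 0 0 0 0 0 0 0.6; 0 0 0 0 0 0 0.6';python3 -m jog '0 0 0 0 0 -10 0.6; 0 0 0 0 0 -20 0.6; 0 0 0 0 0 -30 0.6; 0 0 0 0 0 -35 0.6; 0 0 0 0 0 -35 0.6; 0 0 0 0 0 -35 0.6; 0 0 0 35 0 0 0.6; 0 0 0 35 0 0 0.6; 0 0 0 0 0 0 0.6; 0 0 0 0 0 0 0.6'; python3 -c "
from h import *
snap('scene','s15');snap('top','t15');snap('wrist','w15')
s=cv2.imread('pics/s15.png');t=cv2.imread('pics/t15.png')
z=lambda i,x,y:cv2.resize(i[y:y+100,x:x+100],(400,400),interpolation=cv2.INTER_NEAREST)
cv2.imwrite('pics/c15.png',np.hstack([z(s,265,110),z(s,380,90)]))"
```

```text
time: 25.58
tcp_pos: [0.5499, 0.0195, 0.1036]
tool_rot: [-0.0, 3.141, 0.0]
force: [0.5, 0.5, 0.0]
width: 0.0518
time: 26.42
tcp_pos: [0.4785, 0.0197, 0.2699]
tool_rot: [-0.0, 3.14, -0.0]
force: [1.1, -0.6, 0.8]
width: 0.0512
```

View pics/c15.png

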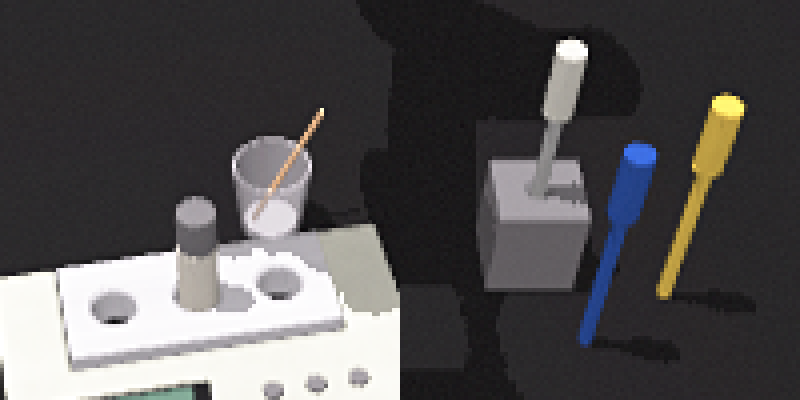

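View pics/s15.png

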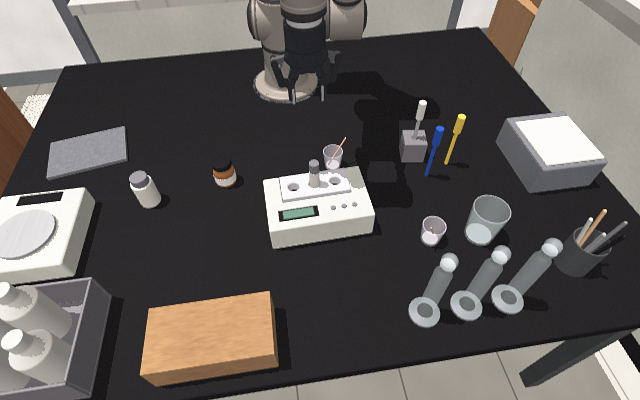

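View pics/w15.png

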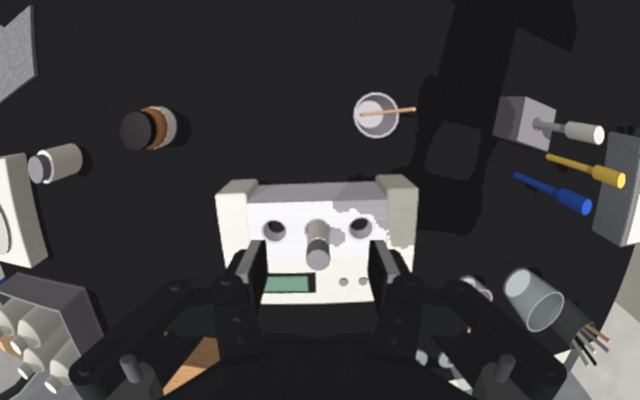

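```bash
python3 - <<'E'
from h import *
S=np.load('pics/s15.npz')
print('cap@.155',onz(S,265+196/4,110+206/4,.155),'predicted px if home/up 30:',proj(S,[.548,.019,.155]),proj(S,[.548,.019,.185]))
print('rodtop@.18',onz(S,380+171/4,90+49/4,.18))
E
python3 -m jog '0 0 0 0 0 0 0.6; 0 0 0 0 0 0 0.6; 0 0 0 0 0 0 0.6'; python3 -c "
from h import *
arm.finish_job()"
```

```text
cap@.155 [0.5435187  0.02123588 0.155     ] predicted px if home/up 30: [313.29712186 163.04529813] [312.94569071 153.37477062]
rodtop@.18 [0.41137597 0.31182558 0.18      ]
time: 26.82
tcp_pos: [0.4803, 0.0195, 0.2684]
tool_rot: [0.0, -3.141, -0.0]
force: [-0.2, -0.1, -1.0]
width: 0.0516
the job is handed in; nothing more can be done
```

The slim standard is standing in the middle well, which is the empty one, and the dip rod is back in its stand. I handed the job in at about 27 s of the 69 s allowed; it gave no verdict.

- **Feeling the wells:** I probed only the middle well, because the scene camera showed dark plugs in the two outer ones. The rod passed spacer height with no force and met the floor with its tip at z ≈ 0.030 m, with 5–9 N.
- **Returning the rod:** I lowered it to the depth it was taken from and let go. In the last image its handle top is at (0.411, 0.312), within 2 mm of its first measured position, and it stands upright.
- **Seating the standard:** I lowered it by hand with no sideways contact, and it touched the well floor at the expected height with about 6 N. It stayed upright after release, and its cap top is within 2 px of where a fully home standard should appear.
- **Other glassware:** nothing else looked moved in the last pictures, and the arm was clear of everything.

**Disagreement:** the cameras differed by about 2–5 mm in x on where the well and standard were. I went in at about the average of their readings, and the final cap position in x from the scene camera is still about 4 mm from the commanded well centre. The bore leaves only 1.5 mm of play each way, so I put that down to calibration and pixel error.

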